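Open the sample hatch of the vial photometer

TASK

Someone has left a petri dish lying on the sample hatch of the white photometer. Without picking the dish up, gently push it along with the fingers until it lies wholly on the bare deck to the left of the hatch, then press the front edge of the hatch down once so that its push-push latch lets go. Take the hand away and let the hatch swing up by itself, and finish once it has stood fully open, untouched, for about two seconds; leave the vials and everything else where they are.

Things in the scene. Friction and masses are not known exactly. Their poses are not given: they have to be found in the camera images.
- meter: white photometer fixed on the bench, 234 (x) x 300 (y) x 85 mm. Origin: middle of its footprint at bench level; x to its back, y to its left, z up. Flat deck 85 mm up, x -33..115, y -150..150 mm; in front a console slopes from 17 mm below the deck to x = -119. Grey hatch in the deck: x -33..58, y -132..-46 mm, top at 86 mm when shut. Deck left of it is bare but for a jar in the far left corner.
- hatch (a joint): angle of the hatch, rad: 0 shut and latched, 1.45 fully open (upright). Flat grey cover, 86 mm wide, 91 mm deep, hinged along its back edge (meter x = 58, z = 83 mm). Pressed at point hatch_press to its firm stop 5.5 mm down (joint -0.076; needs 3 N; lets go from 4.5 mm) and released, it unlatches and a damped spring swings it up in about 2 s and holds it open. Pushed down again it would latch.
- hatch_press (a point): point on top of the hatch over its latch, amid three short ribs: mid-width, 19 mm behind the front edge; moves with the hatch. Shut, it is at x = -14, y = -89, z = 86 mm in the meter's frame, axes as the meter's. The front edge sweeps up and back as the hatch opens; a finger left above stops it.
- deck_rest (a point): point on the bare deck left of the hatch, at deck height, at x = 30 mm, y = 52 mm in the meter's frame: a good place for the dish's centre. Its axes are those of the meter.
- dish: clear petri dish with cream filling, 88 mm across, 12 mm high to its rim, 35 g; starts flat on top of the hatch, covering most of it. Origin: centre of its underside, z up.
- vial_jar: white screw-cap jar, 44 mm across, 50 mm high, standing on the far left corner of the photometer's deck; origin: centre of its underside. Leave alone.
- amber_vial: brown glass vial with black cap, 31 mm across, 66 mm high, standing on the bench just right of the photometer; origin: centre of its underside. Leave alone.
- lab_timer: white timer, 28 x 62 mm, 59 mm high, standing on the bench left of the photometer; origin: centre of its underside. Leave alone.
- marker: felt marker, 140 mm long (its y), 15 mm thick, lying on the bench in front of the photometer; origin: under its middle. Leave alone.
- beaker: clear plastic beaker, 54 mm across, 68 mm high, standing on the bench at the left; origin: centre of its underside. Leave alone.
Not all that is in view belongs to the job. Leave any brown look-alike of the dish alone.

How it is judged:
On the way, in this order (a step that is already met when the one before it is completed fails the run):
1. the dish lies flat on the bare deck left of the hatch, the hatch still shut (y of dish in the frame of meter between 0.004 and 0.115 m and x of dish in the frame of meter between -0.015 and 0.095 m and z of dish in the frame of meter between 0.08 and 0.09 m and angle between dish's own z axis and vertical below 0.06 rad and value of joint hatch between -0.03 and 0.03 rad and linear speed of dish below 0.02 m/s), for 0.2 s.
2. the front of the hatch is pressed down by the fingers to the latch's release (value of joint hatch below -0.045 rad and contact force between the fingers and meter above 0.5 N), for 0.02 s.
3. the hatch has swung fully open by itself and stands there untouched for a second (value of joint hatch above 1.35 rad and contact force between each of the arm, the fingers and meter below 0.1 N), for 1 s.
At the end, for the whole second after the job is handed in: The hatch stands open at 1.35 rad or more, still. The dish lies flat (within 0.06 rad), at rest, on the deck left of the hatch: its centre at y = 4 to 115 mm and x = -15 to 95 mm in the meter's frame, at deck height within 5 mm (value of joint hatch above 1.35 rad and velocity of joint hatch between -0.1 and 0.1 rad/s and y of dish in the frame of meter between 0.004 and 0.115 m and x of dish in the frame of meter between -0.015 and 0.095 m and z of dish in the frame of meter between 0.08 and 0.09 m and angle between dish's own z axis and vertical below 0.06 rad and linear speed of dish below 0.01 m/s); the robot touches nothing.
It fails at once if the dish is lifted more than about 10 mm, tipped, pushed off the photometer, or pushed or squeezed with more than 15 N (z of dish in the frame of meter above 0.097 m or z of dish in the frame of meter below 0.07 m or angle between dish's own z axis and vertical above 0.25 rad or contact force between the fingers and dish above 15 N).
It fails at once if the hatch opens while the dish is still on it (value of joint hatch above 0.1 rad and y of dish in the frame of meter below 0 m).
It fails at once if the popped hatch is pushed shut again (value of joint hatch between 0.03 and 0.2 rad and velocity of joint hatch below -0.1 rad/s).
It fails at once if the photometer or its hatch is pressed with more than 25 N (contact force between any of the fingers, the arm and meter above 25 N).
It fails at once if something else is moved more than 15 mm or lifted (distance of any of vial_jar, amber_vial, lab_timer, marker, beaker from where it was at the start of the episode above 0.015 m).
It also fails if it takes over 48 s, if anything falls off the work surface, if the arm or the gripper's body presses on something with over 40 N, if the wrist force passes 120 N, or if a joint passes its speed limit or range.

ROBOT

A 6-joint arm with a two-finger parallel gripper is mounted at the origin on a cart in front of the work surface, level with it; the furniture and walls round the work are solid. World frame = base frame: x ahead of the robot, y to its left, z up, the work surface at z = 0. Lengths are in m, angles in rad, forces in N, time in s.
With the tool pointing down it reaches from about 0.35 to 0.975 m from the base axis. Payload 4.9 kg.
Tool frame: the origin (TCP) lies at the very end of the fingers, on their centre line; the grasp point (between the pads) lies 19 mm behind it (ctrl.grip_point_offset is the distance from the TCP to the grasp point, in m); z points along the fingers, y is the line along which they close (so a half turn about z gives the same grasp; the last joint's range is limited). The gripper opens to 85 mm and grips with 20 to 120 N. Pads are 22 mm wide; open, the fingers measure 114 mm over their backs; the gripper's body (76 mm by 85 mm) begins 54 mm behind the grasp point. The pads swing forward as they close: fully open they stand 13 mm farther back than shut.
Start: joints at [-1.387, 0.053, 1.613, -0, 1.476, -0.119], TCP at [0.186, -0.597, 0.231] pointing down, gripper open.
Joint ranges: [-3.01, 3.01], [-1.01, 2.22], [0.06, 2.58], [-1.02, 4.17], [0.09, 2.62], [-3.14, 3.14]. Speed limits (rad/s): [2.57, 2.57, 3.14, 3.14, 3.14, 3.14].

INTERFACE

Orientations are given as a rotation vector (axis times angle).
In Python, from station import ctrl gives the robot as it stands.
- The arm moves only by the tool send_rows, never from a script. Its argument "rows" is a list of rows, each a list of 3 entries, a list of its own where there are three numbers: the finger opening in cm, from 0 to 8.54, then the shift along the tool's x, y, z in cm, then the turn about the tool's z in degrees. A call has 1 to 10 rows; each row shifts and turns the commanded pose from where the row before left it, along the tool's axes as they then stand; what a row does not reach is not made up. A row lasts 1/8 s, in which the tool goes at most 62.5 mm and 10.7 degrees, less where a joint would pass 70% of its speed; a pose out of reach is approached as far as the arm can. A call with a gripper value outside its range is refused whole. The fingers move at their own pace and stop on an object; "newtons" is the grip in N (left out, the last holds). Time passes only in rows, so rows that do not move let the fingers close. It gives the time, the measured TCP pose, the force, the opening and the grip force at its end, in the units of the state.
- ctrl.get_obs(): the state, without advancing time (a new reading comes with each control period).
- ctrl.get_image(name): name is "scene" or "top" or "wrist"; returns a dict with "frame" (480x640x3 uint8, red, green, blue), "range_z" (480x640 float32, m along the optical axis (not along the pixel's ray), 0 where there is no reading), "fx", "fy", "cx", "cy" (pixels), "cam_to_world" (4x4, takes a point from camera to world coordinates). Camera axes: x right, y down, z forward; pixel columns grow to the right and rows downward; lengths in m; the calibration is good to about 2 mm. A picture is of the moment at which its call begins.
- ctrl.finish_job(): hands the job in; it is judged then, once.
The state is a dict: "t": time; "q": joint angles; "dq": joint speeds; "effort": joint torques, N m; "tool_pos": TCP position; "tool_rot": TCP orientation; "contact_force": force on the tool from outside, world axes, zero at the start; "wrist_torque": the same for the moment, N m; "opening": finger opening in m; "grip_force": force on a finger pad.
Only numpy, scipy, OpenCV 4.12 (cv2) and the standard library are available. Lean on these libraries where they do the work, as an engineer would, in place of code of your own. Each camera call takes 0.05 s, during which the arm holds its last target. There are 200 camera calls.

## Working session

There is one attempt and no reset: what is moved stays moved. The work goes in short steps, Python scripts to look and compute and a tool call to move; the robot and the scene stay as the last step left them, time stands still between calls to the robot, and variables do not carry over. Pictures are saved under pics/ and viewed, at most 10 in all, crops included, and the job is handed in when it is done.

Besides the shell and the picture viewer there is one more tool, called after ">>>" by a JSON object that holds its "op" and its "data", one argument or row to a line. send_rows: Moves the arm, as the interface text tells. Its arguments: {"type":"object","properties":{"rows":{"type":"array","items":{"type":"array"}},"newtons":{"type":"number"}},"required":["rows"]}

```bash
mkdir -p pics; ls
cat > h.py <<'E'
import numpy as np, cv2
from station import ctrl
def grab(n):
    im=ctrl.get_image(n); f=im["frame"]; z=im["range_z"]
    v,u=np.mgrid[:480,:640]
    P=np.stack([(u-im["cx"])/im["fx"]*z,(v-im["cy"])/im["fy"]*z,z,np.ones_like(z)],-1)@np.array(im["cam_to_world"]).T
    return f,P[...,:3],z,im
E
python3 - <<'E'
from h import *
for n in ("top","scene"):
    f,P,z,im=grab(n); cv2.imwrite(f"pics/{n}0.png",f[...,::-1]); np.savez(f"{n}0.npz",f=f,P=P,z=z)
    print(n,np.round(im["cam_to_world"],3).tolist(),im["fx"])
o=ctrl.get_obs();print(o)
E
```

```text
pics
top [[-0.003, -0.99, 0.138, 0.329], [-1.0, 0.002, -0.008, 0.09], [0.008, -0.138, -0.99, 1.006], [0.0, 0.0, 0.0, 1.0]] 458.6204949058248
scene [[-0.497, -0.624, 0.603, -0.218], [-0.867, 0.375, -0.328, 0.487], [-0.021, -0.686, -0.727, 0.949], [0.0, 0.0, 0.0, 1.0]] 590.8035311323806
{'t': 0.1, 'q': array([-1.38700256e+00,  5.32979508e-02,  1.61416653e+00, -1.78612904e-05,
        1.47600666e+00, -1.19012009e-01]), 'dq': array([ 0.00105523, -0.00154137, -0.00341873, -0.00077527,  0.00036599,
        0.00047037]), 'effort': array([ 1.12944246e-03, -3.94892764e+01, -3.71365857e+01, -7.48937168e-05,
        3.77927048e-03, -8.01371556e-07]), 'tool_pos': array([ 0.1862582 , -0.59600381,  0.23017567]), 'tool_rot': array([-3.10379841e+00, -4.73550645e-01,  1.23399631e-04]), 'contact_force': array([-0.59871938, -0.1541639 , -0.3138728 ]), 'wrist_torque': array([ 0.04918937,  0.01435705, -0.02785023]), 'grip_force': 0.0, 'opening': 0.08526628500461876}
```

View pics/top0.png

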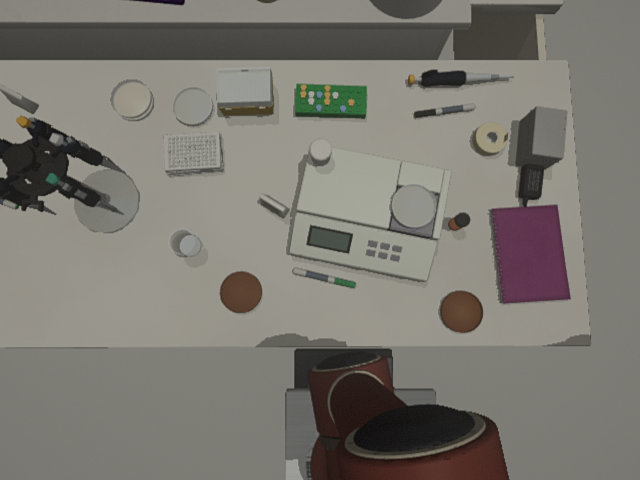

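View pics/scene0.png

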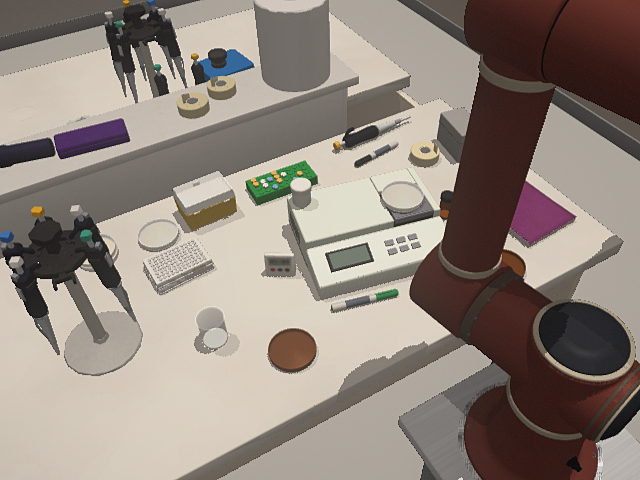

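The top view shows the photometer yawed slightly, with deck corners near (313,147) and (450,170) and its front edge from (290,250) to (432,280). The dish is at (413,206), the jar at (320,151) and the amber vial at (459,222). The scene view agrees, and the brown discs are decoys.

```bash
cat > m.py <<'E'
from h import *
d=np.load("top0.npz");f,P,z=d["f"],d["P"],d["z"]
sub=np.zeros((480,640),bool);sub[140:285,285:455]=1
Z=P[...,2]
print("deck z med",np.median(Z[175:195,330:370]),"bench",np.median(Z[300:330,380:420]))
deck=sub&(Z>.075)&(Z<.15)
n,l,s,c=cv2.connectedComponentsWithStats(deck.astype(np.uint8))
k=1+np.argmax(s[1:,4]); m=l==k
pts=P[m][:,:2].astype(np.float32)
r=cv2.minAreaRect(pts*1000);print("deck rect",r)
# whole
w=sub&(Z>.025)&(Z<.15);n,l,s,c=cv2.connectedComponentsWithStats(w.astype(np.uint8));w=l==1+np.argmax(s[1:,4])
r2=cv2.minAreaRect(P[w][:,:2].astype(np.float32)*1000);print("whole",r2)
b=cv2.boxPoints(r);print(b.round(1).tolist());print(cv2.boxPoints(r2).round(1).tolist())
for n,(u,v) in dict(dish=(413,206),jar=(320,151),vial=(461,219),timer=(273,206),marker=(325,278)).items(): print(n,P[v,u].round(4))
cz=(Z>.091)&(Z<.105)&sub; cz[:, :380]=0
p=P[cz];print("dish rim",len(p),cv2.minEnclosingCircle(p[:,:2].astype(np.float32)*1000), p[:,2].min(),p[:,2].max())
E
python3 m.py
```

```text
deck z med 0.0861120902764213 bench 0.0008454971301198322
deck rect ((566.13525390625, -25.694412231445312), (300.59307861328125, 148.8535919189453), 78.2255859375)
whole ((524.239013671875, -16.947982788085938), (300.5511779785156, 234.5514373779297), 78.1893081665039)
[[462.6000061035156, -157.60000610351562], [608.2999877929688, -188.0], [669.7000122070312, 106.30000305175781], [523.9000244140625, 136.60000610351562]]
[[378.70001220703125, -140.0], [608.2999877929688, -188.0], [669.7999877929688, 106.0999984741211], [440.20001220703125, 154.1999969482422]]
dish [ 0.5271 -0.102   0.1019]
jar [0.6313 0.0852 0.1337]
vial [ 0.5069 -0.2088  0.0673]
timer [0.5383 0.1848 0.0529]
marker [0.3879 0.0746 0.0141]
dish rim 1548 ((536.0870361328125, -118.4903793334961), 69.60891723632812) 0.09103992065055444 0.10499727356777333
```

```bash
cat >> h.py <<'E'
O=np.array([.5261,-.0174]); Y=np.deg2rad(-11.8)
R=np.array([[np.cos(Y),-np.sin(Y)],[np.sin(Y),np.cos(Y)]])  # meter->world
def tom(p): return (np.asarray(p)[...,:2]-O)@R
def tow(p): return np.asarray(p)@R.T+O
def delta(mxy,z):
    """cm shifts in tool axes from the present pose to meter xy (m), height z, and turn (deg about tool z) to put tool x on meter y"""
    from scipy.spatial.transform import Rotation as Ro
    o=ctrl.get_obs(); T=Ro.from_rotvec(o["tool_rot"]).as_matrix()
    w=np.r_[tow(mxy),z]-o["tool_pos"]
    yw=np.arctan2(T[1,0],T[0,0]); t=-np.rad2deg((Y+np.pi/2-yw+np.pi)%(2*np.pi)-np.pi)
    c=np.c_[np.r_[-R[:,1]*-1,0],np.r_[R[:,0],0],[0,0,-1]]
    return "turn",t.round(2),"then shift cm (after turn)",(c.T@w*100).round(2),"tool z",T[:,2].round(4)
def dish(f,P):
    m=tom(P);Z=P[...,2]
    k=(Z>.0945)&(Z<.106)&(m[...,0]>-.05)&(m[...,0]<.112)&(m[...,1]>-.14)&(m[...,1]<.112)
    n,l,s,c=cv2.connectedComponentsWithStats(k.astype(np.uint8)); k=l==1+np.argmax(s[1:,4])
    p=m[k].astype(np.float32)*1000
    return cv2.minEnclosingCircle(p),p.mean(0),len(p),np.median(Z[k])
E
python3 - <<'E'
from h import *
for n in ("top","scene"):
    d=np.load(n+"0.npz"); print(dish(d["f"],d["P"]))
print(delta((.018,-.144),.16)); print(tow((.018,-.144)))
E
```

```text
(((21.69161033630371, -82.992919921875), 45.60835647583008), array([ 20.431818, -82.764626], dtype=float32), 1548, np.float64(0.10152905680567637))
(((18.843082427978516, -83.57809448242188), 47.8499755859375), array([ 16.465506, -82.423645], dtype=float32), 1026, np.float64(0.1013504493571391))
('turn', np.float64(-60.85), 'then shift cm (after turn)', array([49.19, 23.23,  7.02]), 'tool z', array([-4.0e-04,  1.8e-03, -1.0e+00]))
[ 0.51427218 -0.16203783]
```

>>> {"op": "send_rows", "data": {
  "rows": [
    [4.5, [0, 0, 0], -10],
    [4.5, [0, 0, 0], -10],
    [4.5, [0, 0, 0], -10],
    [4.5, [0, 0, 0], -10],
    [4.5, [0, 0, 0], -10],
    [4.5, [0, 0, 0], -10],
    [4.5, [0, 0, 0], -0.85],
    [4.5, [2, 1, 0], 0],
    [4.5, [4, 2, 0], 0]
  ]
}}

```text
t: 1.23
tool_pos: [0.2283, -0.5432, 0.2309]
tool_rot: [-2.442, -1.976, -0.001]
contact_force: [0.1, 0.3, -0.5]
opening: 0.0451
grip_force: 0.0
```

>>> {"op": "send_rows", "data": {
  "rows": [
    [4.5, [4.5, 2.1, 0.5], 0],
    [4.5, [4.5, 2.1, 0.5], 0],
    [4.5, [4.5, 2.1, 0.5], 0],
    [4.5, [4.5, 2.1, 0.5], 0],
    [4.5, [4.5, 2.1, 0.5], 0],
    [4.5, [4.5, 2.1, 0.5], 0],
    [4.5, [4.5, 2.1, 0.5], 0],
    [4.5, [4.5, 2.1, 0.5], 0],
    [4.5, [4.5, 2.1, 0.5], 0],
    [4.5, [2.5, 1.4, 0], 0]
  ]
}}

```text
t: 2.48
tool_pos: [0.515, -0.1612, 0.1856]
tool_rot: [-2.436, -1.981, 0.0]
contact_force: [-0.2, -0.1, 0.6]
opening: 0.045
grip_force: 0.0
```

Run:
```python
from h import *
print(delta((.020,-.145),.087)); o=ctrl.get_obs(); print(o["t"],o["tool_pos"],tom(o["tool_pos"]),o["opening"],o["q"],o["contact_force"])
f,P,z,im=grab("wrist"); cv2.imwrite("pics/w1.png",f[...,::-1])
```

```text
('turn', np.float64(0.04), 'then shift cm (after turn)', array([-0.19,  0.14,  9.86]), 'tool z', array([-9.e-04,  1.e-03, -1.e+00]))
2.475 [ 0.51501729 -0.16124518  0.18564435] [ 0.01856727 -0.14307172] 0.04497448116571845 [-4.41641135e-01 -1.18657309e-01  1.85732227e+00  5.68422396e-04
  1.40413725e+00 -2.36484326e-01] [-0.2046953  -0.1206463   0.60107848]
```

>>> {"op": "send_rows", "data": {
  "rows": [
    [4.5, [-0.1, 0.1, 2.5], 0],
    [4.5, [-0.1, 0, 2.5], 0],
    [4.5, [-0.1, 0, 2], 0],
    [4.5, [0, 0, 1], 0],
    [4.5, [0, 0, 0], 0]
  ]
}}

```text
t: 3.15
tool_pos: [0.5145, -0.1675, 0.1057]
tool_rot: [-2.438, -1.98, 0.001]
contact_force: [-0.1, 0.3, 0.6]
opening: 0.0449
grip_force: 0.0
```

Run:
```python
from h import *
print(delta((.020,-.145),.087))
f,P,z,im=grab("wrist"); f2,P2,z2,_=grab("top")
cv2.imwrite("pics/w1.png",np.hstack([cv2.resize(f,(400,300)),f2[100:300,280:480][:,:,:].repeat(2,0).repeat(2,1)[:300]])[...,::-1])
m=tom(P); k=(P[...,2]>.0945)&(P[...,2]<.106)&(m[...,1]>-.15)&(m[...,1]<0)
print(dish(f2,P2)); np.savez("w1.npz",P=P,f=f)
```

```text
('turn', np.float64(-0.03), 'then shift cm (after turn)', array([0.43, 0.06, 1.87]), 'tool z', array([-1.2e-03,  6.0e-04, -1.0e+00]))
(((21.526763916015625, -83.02098083496094), 45.489784240722656), array([ 20.574509, -82.731674], dtype=float32), 1541, np.float64(0.10169211542170276))
```

View pics/w1.png

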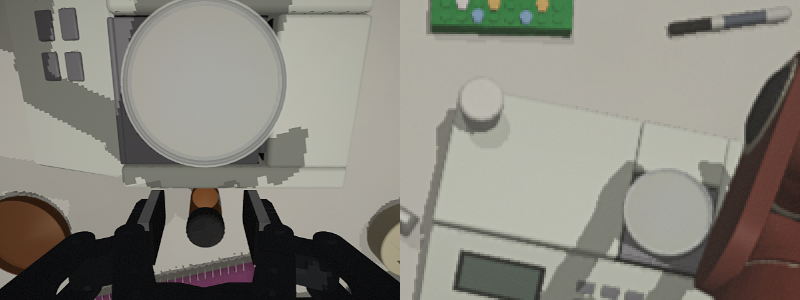

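The wrist view shows the dish, centre about (204,82) in the crop, on the fingers' centre line. Both fingertips are clear of it and the vial is well below. Next I lower the fingers beside the dish.

>>> {"op": "send_rows", "data": {
  "rows": [
    [4.5, [0, 0, 0.6], 0],
    [4.5, [0, 0.06, 0.6], 0],
    [4.5, [0, 0, 0.5], 0],
    [4.5, [0, 0, 0], 0]
  ]
}}

```text
t: 3.75
tool_pos: [0.5152, -0.1676, 0.0885]
tool_rot: [-2.437, -1.98, 0.001]
contact_force: [0.6, 0.9, -0.1]
opening: 0.0445
grip_force: 0.0
```

>>> {"op": "send_rows", "data": {
  "rows": [
    [4.5, [0.4, 0, 0], 0],
    [4.5, [0.4, 0, 0], 0],
    [4.5, [0.4, 0, 0], 0],
    [4.5, [0.4, 0, 0], 0],
    [4.5, [0.4, 0, 0], 0],
    [4.5, [0.4, 0, 0], 0],
    [4.5, [0.4, 0, 0], 0],
    [4.5, [0.4, 0, 0], 0],
    [4.5, [0.4, 0, 0], 0],
    [4.5, [0, 0, 0], 0]
  ]
}}

```text
t: 5.0
tool_pos: [0.523, -0.1323, 0.0893]
tool_rot: [-2.438, -1.982, -0.0]
contact_force: [0.2, 0.9, 0.7]
opening: 0.0452
grip_force: 0.0
```

Run:
```python
from h import *
o=ctrl.get_obs(); print(tom(o["tool_pos"]),o["tool_pos"],o["contact_force"])
f,P,z,im=grab("wrist"); f2,P2,z2,_=grab("scene")
print(dish(f,P),dish(f2,P2))
cv2.imwrite("pics/w2.png",np.hstack([cv2.resize(f,(400,300)),cv2.resize(f2[130:280,260:460],(400,300))])[...,::-1])
```

```text
[ 0.02044645 -0.11306996] [ 0.522992   -0.13226171  0.08927789] [0.20153526 0.90029015 0.67884729]
(((19.441476821899414, -74.37987518310547), 54.59749984741211), array([ 19.95422, -62.27916], dtype=float32), 66464, np.float64(0.10043151626700227)) (((21.901424407958984, -75.64373016357422), 56.49619674682617), array([ 17.919617, -65.708984], dtype=float32), 1078, np.float64(0.10132382474291052))
```

View pics/w2.png

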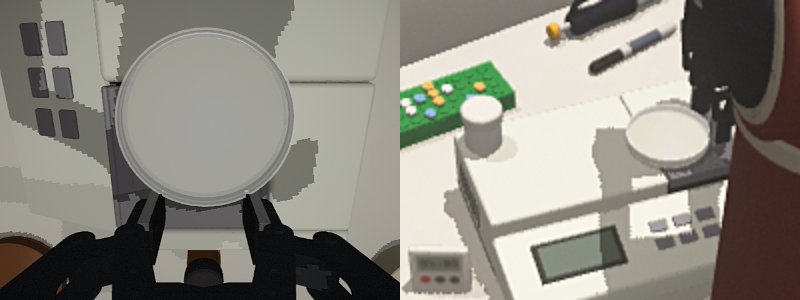

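The dish now sits in the fingers at about y = -63, moved 20 mm left and flat. I'll keep pushing.

>>> {"op": "send_rows", "data": {
  "rows": [
    [4.5, [0.4, 0, 0], 0],
    [4.5, [0.45, 0, 0], 0],
    [4.5, [0.45, 0, 0], 0],
    [4.5, [0.45, 0, 0], 0],
    [4.5, [0.45, 0, 0], 0],
    [4.5, [0.45, 0, 0], 0],
    [4.5, [0.45, 0, 0], 0],
    [4.5, [0.45, 0, 0], 0],
    [4.5, [0.45, 0, 0], 0],
    [4.5, [0.45, 0, 0], 0]
  ]
}}

```text
t: 6.35
tool_pos: [0.5321, -0.0887, 0.0892]
tool_rot: [-2.438, -1.981, 0.0]
contact_force: [-0.3, 0.3, -0.8]
opening: 0.045
grip_force: 0.1
```

>>> {"op": "send_rows", "data": {
  "rows": [
    [4.5, [0.45, 0, 0], 0],
    [4.5, [0.45, 0, 0], 0],
    [4.5, [0.45, 0, 0], 0],
    [4.5, [0.45, 0, 0], 0],
    [4.5, [0.45, 0, 0], 0],
    [4.5, [0.45, 0, 0], 0],
    [4.5, [0.45, 0, 0], 0],
    [4.5, [0.45, 0, 0], 0],
    [4.5, [0.45, 0, 0], 0],
    [4.5, [0.45, 0, 0], 0]
  ]
}}

```text
t: 7.6
tool_pos: [0.5413, -0.0447, 0.0893]
tool_rot: [2.438, 1.981, -0.0]
contact_force: [-0.3, -0.5, -0.3]
opening: 0.0448
grip_force: 0.1
```

Run:
```python
from h import *
o=ctrl.get_obs(); print(tom(o["tool_pos"]),o["tool_pos"],o["contact_force"])
f2,P2,z2,_=grab("scene");print(dish(f2,P2))
```

```text
[ 0.02046454 -0.02358379] [ 0.54130928 -0.04467032  0.08929236] [-0.27977089 -0.51699685 -0.25456644]
(((17.82431983947754, 14.805756568908691), 54.91440963745117), array([18.358446, 23.130836], dtype=float32), 1109, np.float64(0.1004202876601229))
```

>>> {"op": "send_rows", "data": {
  "rows": [
    [4.5, [0.45, 0, 0], 0],
    [4.5, [0.45, 0, 0], 0],
    [4.5, [0.45, 0, 0], 0],
    [4.5, [0.45, 0, 0], 0],
    [4.5, [0.45, 0, 0], 0],
    [4.5, [0.3, 0, 0], 0],
    [4.5, [0.2, 0, 0], 0],
    [4.5, [0, 0, 0], 0],
    [4.5, [-1, 0, 0], 0],
    [4.5, [-2, 0, -0.5], 0]
  ]
}}

```text
t: 8.9
tool_pos: [0.5402, -0.0481, 0.094]
tool_rot: [-2.436, -1.982, 0.001]
contact_force: [-0.9, 0.2, -0.0]
opening: 0.0449
grip_force: 0.0
```

>>> {"op": "send_rows", "data": {
  "rows": [
    [4.5, [-1, 0, -2.5], 0],
    [0, [-2, 0, -2.5], 0],
    [0, [-3, -1, -1], 0],
    [0, [-3, -1, 0], 0],
    [0, [-1, -1, 0], 0],
    [0, [0, 0, 0], 0],
    [0, [0, 0, 0], 0]
  ]
}}

```text
t: 9.78
tool_pos: [0.491, -0.1387, 0.1542]
tool_rot: [-2.438, -1.981, -0.0]
contact_force: [0.6, 1.0, -0.7]
opening: -0.0001
grip_force: 0.0
```

Run:
```python
from h import *
o=ctrl.get_obs(); print(o["t"],o["opening"],tom(o["tool_pos"]),o["tool_pos"],o["contact_force"])
print(delta((-.014,-.089),.1))
f2,P2,z2,_=grab("scene");print(dish(f2,P2))
f1,P1,_,_=grab("top");print(dish(f1,P1))
f,P,z,im=grab("wrist")
cv2.imwrite("pics/w3.png",np.hstack([cv2.resize(f,(400,300)),cv2.resize(f2[130:280,260:460],(400,300))])[...,::-1])
np.savez("w3.npz",P=P,f=f)
```

```text
9.775 -0.00010258650863915148 [-0.00952078 -0.12595854] [ 0.49102239 -0.13874975  0.15418462] [ 0.58146264  1.02822081 -0.65740846]
('turn', np.float64(0.02), 'then shift cm (after turn)', array([ 3.7 , -0.45,  5.42]), 'tool z', array([ 1.e-04,  4.e-04, -1.e+00]))
(((22.887861251831055, 53.00293731689453), 48.07966995239258), array([18.295773, 52.766   ], dtype=float32), 1068, np.float64(0.10039299155933729))
(((23.112796783447266, 52.471641540527344), 45.60050582885742), array([22.222338, 52.543266], dtype=float32), 1517, np.float64(0.10046663687018076))
```

View pics/w3.png

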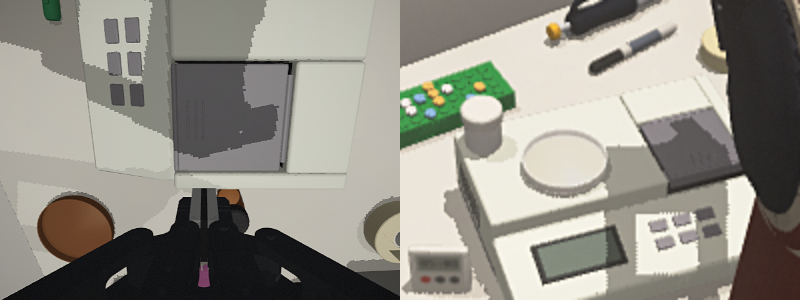

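The dish lies on the deck at about (21,52) mm, and the hatch is shut and clear. The press ribs are near (194,118) in the wrist crop. I'll check that point and move above it.

Run:
```python
from h import *
P=np.load("w3.npz")["P"]; 
for c in ((310,189),(280,105),(460,105),(280,272),(450,265)): p=P[c[1],c[0]]; print(c,(tom(p)*1000).round(1),(p[2]*1000).round(1))
```

```text
(310, 189) [-18.3 -87.7] 86.6
(280, 105) [-31.9 -48.3] 85.1
(460, 105) [ 52.  -48.4] 86.0
(280, 272) [ -34.4 -131.4] 86.1
(450, 265) [  57.9 -132.3] 73.3
```

>>> {"op": "send_rows", "data": {
  "rows": [
    [0, [2, -0.2, 1.5], 0],
    [0, [1.7, -0.25, 1.5], 0],
    [0, [0, 0, 1.3], 0],
    [0, [0, 0, 0.5], 0],
    [0, [0, 0, 0], 0]
  ]
}}

```text
t: 10.55
tool_pos: [0.4939, -0.1023, 0.1059]
tool_rot: [-2.438, -1.981, 0.001]
contact_force: [0.8, -0.4, -0.3]
opening: -0.0001
grip_force: 0.0
```

Run:
```python
from h import *
o=ctrl.get_obs(); print(o["t"],tom(o["tool_pos"]),o["tool_pos"],o["contact_force"]);print(delta((-.014,-.089),.086))
```

```text
10.55 [-0.01414911 -0.08967778] [ 0.49391114 -0.10228921  0.10585139] [ 0.78070026 -0.37949314 -0.30062583]
('turn', np.float64(-0.02), 'then shift cm (after turn)', array([0.07, 0.01, 1.99]), 'tool z', array([-8.e-04,  1.e-04, -1.e+00]))
```

>>> {"op": "send_rows", "data": {
  "rows": [
    [0, [0, 0, 0.8], 0],
    [0, [0, 0, 0.7], 0],
    [0, [0, 0, 0.3], 0],
    [0, [0, 0, 0.2], 0],
    [0, [0, 0, 0.2], 0],
    [0, [0, 0, 0], 0]
  ]
}}

```text
t: 11.3
tool_pos: [0.494, -0.1021, 0.0845]
tool_rot: [-2.438, -1.981, 0.0]
contact_force: [-2.3, 0.7, 1.8]
opening: 0.0002
grip_force: 1.4
```

>>> {"op": "send_rows", "data": {
  "rows": [
    [0, [0, 0, 0.1], 0],
    [0, [0, 0, 0.1], 0],
    [0, [0, 0, 0.1], 0],
    [0, [0, 0, 0], 0]
  ]
}}

```text
t: 11.8
tool_pos: [0.4942, -0.1021, 0.0813]
tool_rot: [2.438, 1.981, 0.0]
contact_force: [-1.9, -0.3, 2.6]
opening: 0.0002
grip_force: 1.4
```

>>> {"op": "send_rows", "data": {
  "rows": [
    [0, [0, 0, 0.1], 0],
    [0, [0, 0, 0], 0]
  ]
}}

```text
t: 12.05
tool_pos: [0.4943, -0.1021, 0.081]
tool_rot: [2.438, 1.981, -0.0]
contact_force: [-4.5, 0.6, 6.9]
opening: -0.0003
grip_force: 3.4
```

The force has risen to 7 N, so the hatch is at its stop. I'll lift straight up, then move toward the front.

>>> {"op": "send_rows", "data": {
  "rows": [
    [0, [0, 0, -3], 0],
    [0, [0, -1, -5], 0],
    [0, [0, -4, -5], 0],
    [0, [0, -5, -3], 0],
    [0, [0, -5, 0], 0],
    [0, [0, -2, 0], 0],
    [0, [0, 0, 0], 0],
    [0, [0, 0, 0], 0]
  ]
}}

```text
t: 13.05
tool_pos: [0.3291, -0.0676, 0.2389]
tool_rot: [2.438, 1.981, 0.001]
contact_force: [0.0, 1.0, 0.5]
opening: -0.0001
grip_force: 0.0
```

>>> {"op": "send_rows", "data": {
  "rows": [
    [0, [0, 0, 0], 0],
    [0, [0, 0, 0], 0],
    [0, [0, 0, 0], 0],
    [0, [0, 0, 0], 0],
    [0, [0, 0, 0], 0],
    [0, [0, 0, 0], 0],
    [0, [0, 0, 0], 0],
    [0, [0, 0, 0], 0],
    [0, [0, 0, 0], 0],
    [0, [0, 0, 0], 0]
  ]
}}

```text
t: 14.3
tool_pos: [0.3286, -0.0675, 0.2391]
tool_rot: [2.438, 1.981, 0.0]
contact_force: [0.2, -0.1, 0.5]
opening: -0.0
grip_force: 0.0
```

Run:
```python
from h import *
o=ctrl.get_obs(); print(o["t"],tom(o["tool_pos"]),o["tool_pos"],o["contact_force"])
f2,P2,z2,_=grab("scene")
f1,P1,_,_=grab("top");print(dish(f1,P1))
m=tom(P2);k=(m[...,0]>.03)&(m[...,0]<.1)&(m[...,1]<-.05)&(m[...,1]>-.13)&(P2[...,2]>.1)&(P2[...,2]<.25)
print(k.sum(),m[k].min(0),m[k].max(0),P2[k][:,2].max())
cv2.imwrite("pics/w4.png",np.hstack([cv2.resize(f2[80:305,230:530],(400,300)),cv2.resize(f1[100:300,250:517],(400,300))])[...,::-1])
```

```text
14.3 [-0.18305335 -0.08937463] [ 0.32863829 -0.06745223  0.23912267] [ 0.21646493 -0.12357382  0.4953647 ]
(((23.153343200683594, 52.418800354003906), 45.557125091552734), array([22.240992, 52.575848], dtype=float32), 1523, np.float64(0.10054206312279357))
843 [ 0.03013774 -0.12999405] [ 0.05393356 -0.0501496 ] 0.17698383081345725
```

View pics/w4.png

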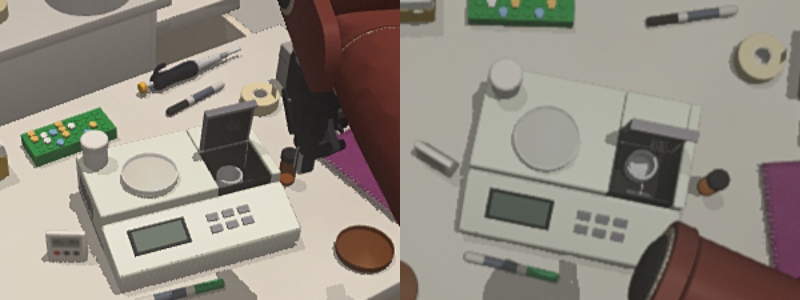

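The hatch is nearly or fully upright at (228,125) in the left crop, and the dish is on the deck at (150,174). I'll wait about 3 s, then check and hand in.

>>> {"op": "send_rows", "data": {
  "rows": [
    [0, [0, 0, 0], 0],
    [0, [0, 0, 0], 0],
    [0, [0, 0, 0], 0],
    [0, [0, 0, 0], 0],
    [0, [0, 0, 0], 0],
    [0, [0, 0, 0], 0],
    [0, [0, 0, 0], 0],
    [0, [0, 0, 0], 0],
    [0, [0, 0, 0], 0],
    [0, [0, 0, 0], 0]
  ]
}}

```text
t: 15.65
tool_pos: [0.3286, -0.0675, 0.2391]
tool_rot: [-2.438, -1.981, 0.0]
contact_force: [-1.0, -0.8, -0.8]
opening: -0.0001
grip_force: 0.0
```

>>> {"op": "send_rows", "data": {
  "rows": [
    [0, [0, 0, 0], 0],
    [0, [0, 0, 0], 0],
    [0, [0, 0, 0], 0],
    [0, [0, 0, 0], 0],
    [0, [0, 0, 0], 0],
    [0, [0, 0, 0], 0],
    [0, [0, 0, 0], 0],
    [0, [0, 0, 0], 0],
    [0, [0, 0, 0], 0],
    [0, [0, 0, 0], 0]
  ]
}}

```text
t: 16.9
tool_pos: [0.3286, -0.0675, 0.2391]
tool_rot: [2.438, 1.981, -0.0]
contact_force: [0.6, 0.1, 0.0]
opening: 0.0
grip_force: 0.0
```

Run:
```python
from h import *
for i in range(2):
    f2,P2,z2,_=grab("scene"); m=tom(P2)
    k=(m[...,0]>.02)&(m[...,0]<.1)&(m[...,1]<-.055)&(m[...,1]>-.125)&(P2[...,2]>.105)&(P2[...,2]<.165)
    s=np.polyfit(P2[k][:,2],m[k][:,0],1); print("angle",np.pi/2+np.arctan(s[0]),k.sum())
f1,P1,_,_=grab("top");print(dish(f1,P1),ctrl.get_obs()["t"])
```

```text
angle 1.3639933400116433 539
angle 1.3592849093237953 540
(((22.990985870361328, 52.63375473022461), 45.2516975402832), array([22.299635, 52.609375], dtype=float32), 1519, np.float64(0.10056383856077133)) 17.05
```

>>> {"op": "send_rows", "data": {
  "rows": [
    [0, [0, 0, 0], 0],
    [0, [0, 0, 0], 0],
    [0, [0, 0, 0], 0],
    [0, [0, 0, 0], 0],
    [0, [0, 0, 0], 0],
    [0, [0, 0, 0], 0],
    [0, [0, 0, 0], 0],
    [0, [0, 0, 0], 0],
    [0, [0, 0, 0], 0],
    [0, [0, 0, 0], 0]
  ]
}}

```text
t: 18.3
tool_pos: [0.3286, -0.0675, 0.2391]
tool_rot: [-2.438, -1.981, -0.0]
contact_force: [0.7, -0.4, 0.6]
opening: -0.0001
grip_force: 0.0
```

Run:
```python
from h import *
f2,P2,z2,_=grab("scene"); m=tom(P2); Z=P2[...,2]
k=(m[...,0]>.0)&(m[...,0]<.1)&(m[...,1]<-.06)&(m[...,1]>-.12)&(Z>.09)&(Z<.2)
for a in np.arange(.09,.18,.01):
    b=k&(Z>=a)&(Z<a+.01)
    if b.sum()>5: print(a.round(3),b.sum(),np.percentile(m[b][:,0]*1000,[10,50,90]).round(1))
b=k&(Z>.11)&(Z<.165);q=np.c_[m[b],Z[b]]*1000
L=cv2.fitLine(q[:,[0,2]].astype(np.float32),cv2.DIST_HUBER,0,.01,.01).ravel();print(np.arctan2(abs(L[1]),-L[0]*np.sign(L[1])))
```

```text
0.09 74 [48.9 50.8 53.3]
0.1 79 [47.6 49.4 51.8]
0.11 69 [47.1 48.5 50.4]
0.12 53 [45.2 47.1 49.1]
0.13 50 [43.7 45.7 47.8]
0.14 119 [20.9 41.2 45.6]
0.15 129 [27.5 42.7 46.1]
0.16 26 [35.8 40.2 43.6]
0.17 148 [34.3 40.3 46.8]
1.4109443
```

```bash
python3 -c "
from station import ctrl
print(ctrl.finish_job())"
```

```text
the job is handed in; nothing more can be done
None
```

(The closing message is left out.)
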